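# Leak-test the lid joint of a sealed choke enclosure

### The arm

A 7-joint arm with a two-finger parallel gripper is mounted at the origin on the work surface. World frame = base frame: x ahead of the robot, y to its left, z up, the work surface at z = 0. Lengths are in m, angles in rad, forces in N, time in s.
With the tool pointing down it reaches from about 0.4 to 0.875 m from the base axis. Payload 19.3 kg.
Tool frame: the origin (TCP) lies at the very end of the fingers, on their centre line; the grasp point (between the pads) lies 19 mm behind it; z points along the fingers, y is the direction in which the jaws open and shut (so a half turn about z gives the same grasp; the last joint's range is limited). The gripper opens to 85 mm and grips with 20 to 120 N. Pads are 22 mm wide; open, the fingers measure 114 mm over their backs; the gripper's body (76 mm by 85 mm) begins 54 mm behind the grasp point. The pads swing forward as they close: fully open they stand 13 mm farther back than shut.
Start: joints at [1.268, 0.521, -0.036, 1.599, 0.021, 1.021, -0.113], TCP at [0.144, -0.608, 0.231] pointing down, gripper open.
Joint ranges: [-2.91, 2.91], [-0.3, 2.13], [-1.5, 1.42], [0.17, 2.43], [-1.26, 4.41], [0.16, 1.93], [-2.52, 2.52]. Speed limits (rad/s): [1.89, 1.89, 2.39, 2.39, 3.01, 3.01, 3.01].

### API

Orientations are given as [roll, pitch, yaw] about the fixed x, y, z axes, in that order (R = Rz(yaw) Ry(pitch) Rx(roll)).
In Python, from workcell import bot gives the robot as it stands.
- The arm moves only by the tool carry_out, never from a script. Its argument "targets" is a list of rows, each a list of 7 numbers: the shift along the tool's x, y, z in mm, then the turn, a rotation vector about the tool's x, y, z in units of 6 degrees (1.0 is 6 degrees), then the closure in counts, from 0 (fully open) to 255 (shut). A call has 1 to 5 rows; each row shifts and turns the commanded pose from where the row before left it, along the tool's axes as they then stand; what a row does not reach is not made up. A row lasts 1/12 s, in which the tool goes at most 41.7 mm and 7.16 degrees, less where a joint would pass 70% of its speed; a pose out of reach is approached as far as the arm can. A call is refused whole if a number of a shift passes 41.7 or a number of a turn 1, either way. A call with a gripper value outside its range is refused whole. The fingers move at their own pace and stop on an object; "force" is the grip in N (left out, the last holds). Time passes only in rows, so rows that do not move let the fingers close. It gives the time, the measured TCP pose, the force and the opening at its end, in the units of the state.
- bot.observe(): the state, without advancing time (a new reading comes with each control period).
- bot.grab_frame(name): name is "scene" or "top" or "wrist"; returns a dict with "color" (480x640x3 uint8, red, green, blue), "z_map" (480x640 float32, m along the optical axis (not along the pixel's ray), 0 where there is no reading), "K" (3x3 intrinsics, pixels), "cam_to_world" (4x4, takes a point from camera to world coordinates); the wrist camera has in their place "T_tool_cam" (4x4, takes a point from camera to tool coordinates, whose origin is the TCP and whose axes are the flange's). Camera axes: x right, y down, z forward; pixel columns grow to the right and rows downward; lengths in m; the calibration is good to about 2 mm. A picture is of the moment at which its call begins: read the wrist's pose just before it.
- bot.job_done(): hands the job in, once; it reports no verdict.
The state is a dict: "clock": time; "qpos": joint angles; "qd": joint speeds; "joint_efforts": joint torques, N m; "position": TCP position; "tool_rot": TCP orientation; "force": force on the tool from outside, world axes, zero at the start; "moment": the same for the moment, N m; "grip_width": finger opening in m.
Only numpy, scipy, OpenCV 4.12 (cv2) and the standard library are available. Lean on these libraries where they do the work, as an engineer would, in place of code of your own. Each camera call takes 0.05 s, during which the arm holds its last target. There are 200 camera calls.

### The job

Bring the test gas up to pressure by turning the red handwheel clockwise until the gauge needle stands in the green sector, then let go and take the orange leak-detector wand from its rest. Starting beside the brass gas inlet, run the wand's brass tip clockwise (seen from above) all the way round the black gasket line of the lid and back to the start, right over the line and within 8 mm above it, without pressing on the enclosure and moving slowly (never above 8 cm a second) whenever the tip is close to the lid. Then lay the wand gently back in its rest the way it lay, leaving the pressure as set and the things standing around where they are.

Things in the scene. Friction and masses are not known exactly. Their poses are not given: they have to be found in the camera images.
- housing: Grey finned enclosure, 100 (x) x 140 (y) x 54 mm, with a bright inset lid, held fixed in a green 120 x 165 x 12 mm test nest. Origin: centre of the nest's underside, on the bench; z up, y along the long size towards the side with the brass gas inlet. Lid face and rim are flush, 66 mm above the bench. The seam to follow is the 3 mm black gasket line round the lid.
- lid_centre (a point): Centre of the lid's face, axes as the housing's. Black gasket line: sides at x = +-38 mm (for y -40 to +40) and y = +-56 mm (for x -22 to +22), joined by straight 45-degree corners. Clockwise from above from the inlet side: (0, +56), (+38, 0), (0, -56), (-38, 0) and back. Two terminals, 22 mm across, stand up to 30 mm above the lid at x = 0, y = +-20 mm.
- gas_inlet (a point): Brass gas inlet, a pipe elbow low on the housing's +y wall (92 mm from the housing's centre, top 47 mm above the bench): the seam is started and finished at the middle of this side.
- regulator: Test-gas regulator fixed on a dark 225 x 110 mm base plate (x -55 to +170 mm). Origin: bench level under the handwheel's axis; z up; x points to the pressure gauge. Brass body up to 98 mm high, 58 mm wide low down, 38 mm or less from 94 mm up.
- wheel_centre (a point): Centre of the red handwheel: 62 mm across, rim 18 mm tall (9 mm above and below this point), upright axis, 117 mm above the bench. Grip it from above across its full 62 mm; no finger fits between its spokes.
- handwheel (a joint): Turn of the handwheel in rad, growing clockwise seen from above, range 0 to 6. It stays where it is left; friction about 0.2 N m.
- needle (a joint): Angle of the gauge's red needle in rad, clockwise from above; always 0.7 x the handwheel's value. The green sector runs from 2.6 to 3.0.
- gauge_centre (a point): Centre of the gauge's white face (104 mm case, facing up, 58 mm above the bench), 112 mm from the handwheel's axis along the regulator's x. At needle value n the needle points 2.356 - n rad (counter-clockwise from the regulator's x).
- wand: Loose cordless leak-detector wand, about 140 g, 175 mm long: straight orange handle with a black grip, 130 mm long, 22 x 22 mm square, and a bent steel nose with a brass tip. Origin: the very tip of the nose, 110 mm ahead (x) of the handle's middle and 75 mm below it; x along the handle towards the nose, z up as it lies in the rest. The tip is 8 mm thick.
- wand_grip (a point): Middle of the wand's handle, on its axis: the place to grip it, across its 22 mm width from above.
- cradle: Wand rest, fixed: dark 130 x 80 mm base and two upright bent-wire forks at x = +-48 mm (88 mm free between), 31 mm wide inside, flaring to 48 mm at their tops, 142 mm above the bench. Origin: centre of the base's underside; x along the lying handle towards its nose. The handle lies with its axis 115 mm above the bench and its middle within about 6 mm of the rest's centre.
- flask: Bystander: white drinking flask with purple cap, 72 mm across, 180 mm tall. Origin: centre of its foot. Leave it standing.
- gas_can: Bystander: small blue calibration-gas can with brass neck, 56 mm across, 152 mm tall. Origin: centre of its foot. Leave it standing.
- choke: Bystander: copper-wound ring choke lying flat, 96 mm across, 38 mm tall. Origin: centre of its underside.
- tray: Bystander: empty open grey housing, 100 x 140 x 44 mm, with a lobed column in its middle. Origin: centre of its underside.
Not all that is in view belongs to the job. What is shaped like the cradle but pink or turquoise is not meant.

How it is judged:
On the way, in this order (a step that is already met when the one before it is completed fails the run):
1. the needle stands in the green sector and the fingers have let go of the handwheel (value of joint needle between 2.6 and 3 rad and contact force between the fingers and regulator below 0.1 N), for 0.2 s.
2. the tip of the held wand passes slowly along the joint at the middle of the side at the gas inlet (x of wand in the frame of housing between -0.012 and 0.012 m and y of wand in the frame of housing between 0.05 and 0.062 m and z of wand in the frame of housing between 0.064 and 0.076 m and contact force between the fingers and wand above 1 N and value of joint needle between 2.6 and 3 rad), for 0.2 s.
3. the tip of the held wand passes slowly along the joint at the first corner (x of wand in the frame of housing between 0.024 and 0.036 m and y of wand in the frame of housing between 0.042 and 0.054 m and z of wand in the frame of housing between 0.064 and 0.076 m and contact force between the fingers and wand above 1 N and value of joint needle between 2.6 and 3 rad), for 0.08 s.
4. the tip of the held wand passes slowly along the joint at the middle of the next long side (x of wand in the frame of housing between 0.032 and 0.044 m and y of wand in the frame of housing between -0.018 and 0.018 m and z of wand in the frame of housing between 0.064 and 0.076 m and contact force between the fingers and wand above 1 N and value of joint needle between 2.6 and 3 rad), for 0.3 s.
5. the tip of the held wand passes slowly along the joint at the second corner (x of wand in the frame of housing between 0.024 and 0.036 m and y of wand in the frame of housing between -0.054 and -0.042 m and z of wand in the frame of housing between 0.064 and 0.076 m and contact force between the fingers and wand above 1 N and value of joint needle between 2.6 and 3 rad), for 0.08 s.
6. the tip of the held wand passes slowly along the joint at the middle of the side opposite the inlet (x of wand in the frame of housing between -0.012 and 0.012 m and y of wand in the frame of housing between -0.062 and -0.05 m and z of wand in the frame of housing between 0.064 and 0.076 m and contact force between the fingers and wand above 1 N and value of joint needle between 2.6 and 3 rad), for 0.2 s.
7. the tip of the held wand passes slowly along the joint at the third corner (x of wand in the frame of housing between -0.036 and -0.024 m and y of wand in the frame of housing between -0.054 and -0.042 m and z of wand in the frame of housing between 0.064 and 0.076 m and contact force between the fingers and wand above 1 N and value of joint needle between 2.6 and 3 rad), for 0.08 s.
8. the tip of the held wand passes slowly along the joint at the middle of the other long side (x of wand in the frame of housing between -0.044 and -0.032 m and y of wand in the frame of housing between -0.018 and 0.018 m and z of wand in the frame of housing between 0.064 and 0.076 m and contact force between the fingers and wand above 1 N and value of joint needle between 2.6 and 3 rad), for 0.3 s.
9. the tip of the held wand passes slowly along the joint at the fourth corner (x of wand in the frame of housing between -0.036 and -0.024 m and y of wand in the frame of housing between 0.042 and 0.054 m and z of wand in the frame of housing between 0.064 and 0.076 m and contact force between the fingers and wand above 1 N and value of joint needle between 2.6 and 3 rad), for 0.08 s.
10. the tip of the held wand passes slowly along the joint at the starting point again (all of step 2), for 0.15 s.
At the end, for the whole second after the job is handed in: The wand lies at rest in both forks of its rest, nose the same way as before (handle's middle within 16 mm along and 8 mm across of the rest's centre, at its resting height within 6 mm, level within 0.12 rad), and the gauge needle still stands in the green sector (2.6 to 3.0 rad) (x of wand_grip in the frame of cradle between -0.016 and 0.016 m and y of wand_grip in the frame of cradle between -0.008 and 0.008 m and z of wand_grip in the frame of cradle between 0.109 and 0.121 m and x of wand in the frame of cradle above 0.08 m and angle between wand's own z axis and vertical below 0.12 rad and linear speed of wand below 0.02 m/s and value of joint needle between 2.6 and 3 rad); the robot touches nothing.
It fails at once if the flask, gas can, choke or empty housing is pushed more than 20 mm or tipped (distance of any of flask, gas_can, choke, tray from where it was at the start of the episode above 0.02 m or angle between any of flask, gas_can, choke, tray's own z axis and vertical above 0.25 rad).
It fails at once if the tip moves faster than 90 mm/s while it is within 10 mm above the lid (x of wand in the frame of housing between -0.05 and 0.05 m and y of wand in the frame of housing between -0.07 and 0.07 m and z of wand in the frame of housing between 0.055 and 0.076 m and linear speed of wand above 0.09 m/s).
It fails at once if the wand presses on the enclosure with more than 10 N (contact force between wand and housing above 10 N).
It fails at once if the wand is dropped or thrown (faster than 0.5 m/s with no finger on it) (linear speed of wand above 0.5 m/s and contact force between the fingers and wand below 0.05 N).
It also fails if it takes over 72 s, if anything falls off the work surface, if the arm or the gripper's body presses on something with over 40 N, if the wrist force passes 120 N, or if a joint passes its speed limit or range.

## Working session

There is one attempt and no reset: what is moved stays moved. The work goes in short steps, Python scripts to look and compute and a tool call to move; the robot and the scene stay as the last step left them, time stands still between calls to the robot, and variables do not carry over. Pictures are saved under pics/ and viewed, about 8 in all and at most 12, crops included, and the job is handed in when it is done.

Besides the shell and the picture viewer there is one more tool, called in YAML: its name, and indented under it one key for each argument. carry_out: Moves the arm, as the interface text tells. Its arguments: {"type":"object","properties":{"targets":{"type":"array","items":{"type":"array","items":{"type":"number"}}},"force":{"type":"number"}},"required":["targets"]}

```bash
mkdir -p pics; ls
python3 - <<'E'
from workcell import bot
import cv2,numpy as np
s=bot.observe();print({k:np.round(v,3) for k,v in s.items()})
for n in("scene","top"):
    f=bot.grab_frame(n);np.savez(f"{n}0.npz",**f)
    cv2.imwrite(f"pics/{n}0.png",f["color"][...,::-1]);print(n,f["K"].round(1).tolist(),f["cam_to_world"].round(3).tolist())
E
```

```text
pics
{'clock': np.float64(0.0), 'qpos': array([ 1.268,  0.522, -0.036,  1.6  ,  0.021,  1.021, -0.113]), 'qd': array([ 0.   ,  0.001,  0.001,  0.   , -0.   , -0.001, -0.002]), 'joint_efforts': array([-1.0000e-03, -9.2711e+01,  1.9800e+00, -3.6993e+01,  1.8000e-02,
        8.0000e-03,  0.0000e+00]), 'position': array([ 0.144, -0.608,  0.231]), 'tool_rot': array([-3.141,  0.   ,  0.233]), 'force': array([ 2.282, -0.188, -0.148]), 'moment': array([-0.019, -0.05 ,  0.056]), 'grip_width': np.float64(0.085)}
scene [[491.4, 0.0, 316.1], [0.0, 491.4, 242.3], [0.0, 0.0, 1.0]] [[-0.567, 0.704, -0.427, 1.016], [0.823, 0.475, -0.31, 0.304], [-0.015, -0.527, -0.85, 1.066], [0.0, 0.0, 0.0, 1.0]]
top [[537.4, 0.0, 323.7], [0.0, 537.4, 232.4], [0.0, 0.0, 1.0]] [[-0.011, -0.997, 0.08, 0.445], [-1.0, 0.01, -0.007, -0.049], [0.006, -0.08, -0.997, 1.367], [0.0, 0.0, 0.0, 1.0]]
```

View pics/top0.png

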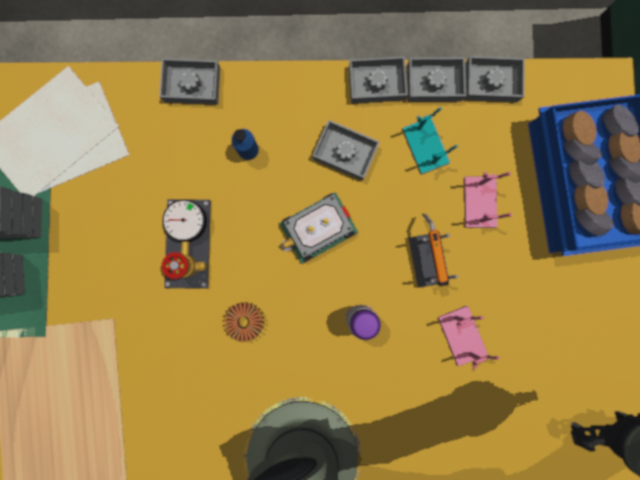

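View pics/scene0.png

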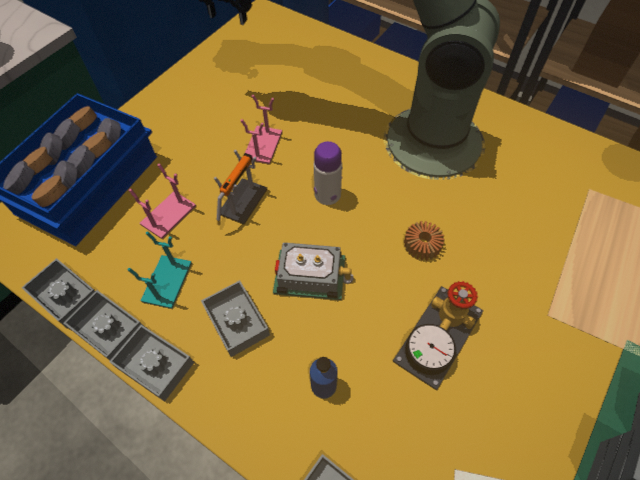

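The top view shows the regulator at (177,266) with its gauge at (183,221), the housing at (318,228) with the inlet at about (285,245), the wand in its dark rest at (432,260) with the nose up at (428,218), the flask at (365,323), the choke at (243,322) and the can at (245,145). The scene view agrees. Next I measure these.

```bash
cat > h.py <<'E'
import numpy as np,cv2
def ray(f,uv,z,T=None):
    T=f["cam_to_world"] if T is None else T
    uv=np.atleast_2d(np.asarray(uv,float));d=np.c_[uv,np.ones(len(uv))]@np.linalg.inv(f["K"]).T@T[:3,:3].T
    c=T[:3,3];return c+d*((z-c[2])/d[:,2])[:,None]
def cloud(f,T=None):
    T=f["cam_to_world"] if T is None else T
    v,u=np.mgrid[:480,:640];z=f["z_map"]
    P=np.stack([u,v,np.ones_like(u)],-1)@np.linalg.inv(f["K"]).T*z[...,None]
    return P@T[:3,:3].T+T[:3,3]
def hsv(f): return cv2.cvtColor(f["color"],cv2.COLOR_RGB2HSV)
def comp(m,box,n=1):
    b=np.zeros_like(m,bool);x0,y0,x1,y1=box;b[y0:y1,x0:x1]=1
    k,l,s,c=cv2.connectedComponentsWithStats((m&b).astype(np.uint8));i=1+np.argmax(s[1:,4]);return l==i
E
python3 - <<'E'
from h import *
f=dict(np.load("top0.npz"));H=hsv(f);C=cloud(f);h,s,v=[H[...,i].astype(int) for i in range(3)]
pts=lambda m:np.argwhere(m)[:,::-1]
def rep(n,m,z):
    p=pts(m);R=cv2.minAreaRect(p.astype(np.float32));bx=ray(f,cv2.boxPoints(R),z)
    e=bx[1]-bx[0],bx[2]-bx[1]
    print(n,len(p),"ctr",ray(f,R[0],z)[0][:2].round(3),"sides",[round(np.linalg.norm(q),3) for q in e],"ang",[round(np.degrees(np.arctan2(q[1],q[0])),1) for q in e],"medz",round(np.median(C[...,2][m]),3),"px",np.round(R[0]))
red=((h<6)|(h>174))&(s>150)&(v>80)
rep("wheel",comp(red,(155,245,200,285)),.126)
rep("gauge",comp((s<60)&(v>150),(155,190,212,248)),.058)
rep("lid",comp((s<60)&(v>150),(275,190,360,265)),.066)
rep("green nest",comp((h>50)&(h<90)&(s>60)&(v>25),(270,185,370,270)),.02)
rep("orange",comp((h>5)&(h<16)&(s>200)&(v>120),(420,225,455,295)),.126)
rep("base",comp((v<75)&(s<120),(405,230,440,295)),.01)
rep("flask",comp((h>125)&(h<150)&(s>90),(340,300,390,345)),.18)
rep("choke",comp((h<14)&(s>100)&(v<170),(215,295,270,350)),.03)
rep("can",comp((h>100)&(h<125)&(s>90),(225,120,265,165)),.1)
rep("needle",comp(red,(160,200,205,240)),.058)
rep("plate",comp((v<75)&(s<90),(160,195,215,292)),.01)
for n,uv in dict(inlet=(285,245),nosetip=(427,217)).items(): print(n,ray(f,uv,.04),C[uv[1],uv[0]])
a=cv2.resize(f["color"][180:310,260:470,::-1],None,fx=3.6,fy=3.6,interpolation=cv2.INTER_CUBIC);cv2.imwrite("pics/c1.png",a)
E
```

```text
wheel 347 ctr [0.472 0.286] sides [np.float64(0.061), np.float64(0.056)] ang [np.float64(-26.0), np.float64(-117.0)] medz 0.122 px [175. 265.]
gauge 1053 ctr [0.586 0.287] sides [np.float64(0.091), np.float64(0.091)] ang [np.float64(-90.6), np.float64(-179.6)] medz 0.058 px [182. 220.]
lid 1181 ctr [ 0.568 -0.044] sides [np.float64(0.109), np.float64(0.073)] ang [np.float64(-62.0), np.float64(-152.4)] medz 0.067 px [318. 225.]
green nest 98 ctr [ 0.519 -0.07 ] sides [np.float64(0.094), np.float64(0.007)] ang [np.float64(-61.8), np.float64(-152.0)] medz 0.013 px [328. 246.]
orange 335 ctr [ 0.488 -0.321] sides [np.float64(0.019), np.float64(0.115)] ang [np.float64(-79.5), np.float64(-170.5)] medz 0.126 px [438. 256.]
base 591 ctr [ 0.481 -0.308] sides [np.float64(0.052), np.float64(0.123)] ang [np.float64(-79.8), np.float64(-170.7)] medz 0.011 px [423. 260.]
flask 657 ctr [ 0.339 -0.145] sides [np.float64(0.061), np.float64(0.061)] ang [np.float64(-90.6), np.float64(178.9)] medz 0.18 px [365. 324.]
choke 778 ctr [0.334 0.142] sides [np.float64(0.087), np.float64(0.088)] ang [np.float64(-32.2), np.float64(-122.3)] medz 0.038 px [243. 322.]
can 417 ctr [0.76  0.127] sides [np.float64(0.051), np.float64(0.065)] ang [np.float64(-51.9), np.float64(-142.8)] medz 0.11 px [246. 145.]Traceback (most recent call last):
  File "<stdin>", line 18, in <module>
  File "h.py", line 14, in comp
    k,l,s,c=cv2.connectedComponentsWithStats((m&b).astype(np.uint8));i=1+np.argmax(s[1:,4]);return l==i
                                                                         ~~~~~~~~~^^^^^^^^^
    return _wrapfunc(a, 'argmax', axis=axis, out=out, **kwds)
    return bound(*args, **kwds)
ValueError: attempt to get argmax of an empty sequence
```

```bash
cat > plan.py <<'E'
# prints rows for legs [(dx,dy,dz mm world, dyaw deg, rows)] given yaw (deg); tool down
import numpy as np
def leg(yaw,d,n):
    c,s=np.cos(np.radians(yaw)),np.sin(np.radians(yaw));d=np.array(d,float)/n
    return [round(c*d[0]+s*d[1],1),round(s*d[0]-c*d[1],1),round(-d[2],1)]
E
python3 - <<'E'
from plan import *
print(leg(13.35,(356,308,40),14),leg(13.35,(-27,587,0),17))
from h import *
f=dict(np.load("top0.npz"))
a=cv2.resize(f["color"][190:290,155:215,::-1],None,fx=5,fy=5,interpolation=cv2.INTER_CUBIC)
b=cv2.resize(f["color"][190:290,270:370,::-1],None,fx=5,fy=5,interpolation=cv2.INTER_CUBIC)
cv2.imwrite("pics/c1.png",np.hstack([a,b])[:, :800])
E
```

```text
[np.float64(29.8), np.float64(-15.5), np.float64(-2.9)] [np.float64(6.4), np.float64(-34.0), np.float64(-0.0)]
```

View pics/c1.png

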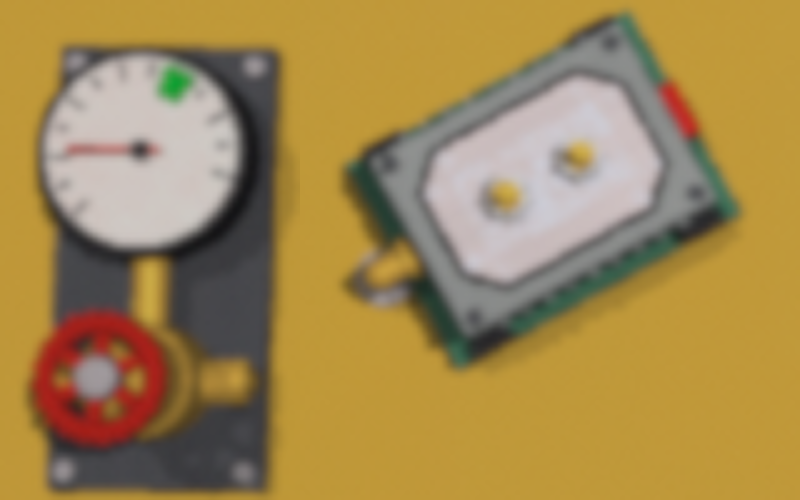

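The crop shows the needle pointing left, from (140,150) to (70,150), so n≈0.79. The green sector at (175,83) is n≈2.84, which means about 165° of clockwise wheel turn. The inlet is at the lower left of the housing. I'll start the moves now.

carry_out:
  targets:
    - [29.8,-15.5,-2.9,0,0,0,0]
    - [29.8,-15.5,-2.9,0,0,0,0]
    - [29.8,-15.5,-2.9,0,0,0,0]
    - [29.8,-15.5,-2.9,0,0,0,0]
    - [29.8,-15.5,-2.9,0,0,0,0]

```text
clock: 0.52
position: [0.2722, -0.497, 0.2457]
tool_rot: [-3.141, 0.0, 0.233]
force: [0.2, -0.8, 0.3]
grip_width: 0.0852
```

carry_out:
  targets:
    - [29.8,-15.5,-2.9,0,0,0,0]
    - [29.8,-15.5,-2.9,0,0,0,0]
    - [29.8,-15.5,-2.9,0,0,0,0]
    - [29.8,-15.5,-2.9,0,0,0,0]
    - [29.8,-15.5,-2.9,0,0,0,0]

```text
clock: 0.93
position: [0.3993, -0.3872, 0.2603]
tool_rot: [-3.141, 0.0, 0.233]
force: [0.0, -0.8, -1.0]
grip_width: 0.0855
```

carry_out:
  targets:
    - [29.8,-15.5,-2.9,0,0,0,0]
    - [29.8,-15.5,-2.9,0,0,0,0]
    - [29.8,-15.5,-2.9,0,0,0,0]
    - [29.8,-15.5,-2.9,0,0,0,0]
    - [0,0,0,0,0,0,0]

```text
clock: 1.35
position: [0.5048, -0.2951, 0.272]
tool_rot: [-3.14, -0.003, 0.24]
force: [-0.4, 1.0, -0.1]
grip_width: 0.0854
```

Run:
```python
from workcell import bot
s=bot.observe();print(s["clock"],s["position"].round(4),s["tool_rot"].round(4),s["qpos"].round(2),s["force"].round(2))
```

```text
1.35 [ 0.5048 -0.2951  0.272 ] [-3.1398e+00 -2.6000e-03  2.4000e-01] [ 0.55  0.42 -0.16  1.66  0.07  1.07 -0.97] [-0.41  1.   -0.1 ]
```

carry_out:
  targets:
    - [6.2,-33.7,0,0,0,0,0]
    - [6.2,-33.7,0,0,0,0,0]
    - [6.2,-33.7,0,0,0,0,0]
    - [6.2,-33.7,0,0,0,0,0]
    - [6.2,-33.7,0,0,0,0,0]

```text
clock: 1.77
position: [0.4908, -0.1282, 0.2717]
tool_rot: [-3.142, 0.0, 0.233]
force: [1.4, 0.8, -0.2]
grip_width: 0.0854
```

carry_out:
  targets:
    - [6.2,-33.7,0,0,0,0,0]
    - [6.2,-33.7,0,0,0,0,0]
    - [6.2,-33.7,0,0,0,0,0]
    - [6.2,-33.7,0,0,0,0,0]
    - [6.2,-33.7,0,0,0,0,0]

```text
clock: 2.18
position: [0.4821, 0.0429, 0.2719]
tool_rot: [3.142, 0.0, 0.233]
force: [0.5, -0.5, 0.8]
grip_width: 0.0857
```

carry_out:
  targets:
    - [6.2,-33.7,0,0,0,0,0]
    - [6.2,-33.7,0,0,0,0,0]
    - [6.2,-33.7,0,0,0,0,0]
    - [6.2,-33.7,0,0,0,0,0]
    - [6.2,-33.7,0,0,0,0,0]

```text
clock: 2.6
position: [0.4735, 0.2141, 0.2718]
tool_rot: [3.141, 0.0, 0.233]
force: [0.6, 0.2, 0.5]
grip_width: 0.0855
```

carry_out:
  targets:
    - [6.2,-33.7,0,0,0,0,0]
    - [6.2,-33.7,0,0,0,0,0]
    - [0,0,0,0,0,-1,0]
    - [0,0,0,0,0,-1,0]
    - [0,0,0,0,0,-1,0]

```text
clock: 3.02
position: [0.47, 0.2816, 0.2715]
tool_rot: [-3.141, 0.001, 0.553]
force: [1.1, -1.1, 0.3]
grip_width: 0.0849
```

carry_out:
  targets:
    - [0,0,0,0,0,-1,0]
    - [0,0,0,0,0,-1,0]
    - [0,0,0,0,0,-1,0]
    - [0,0,0,0,0,-1,0]
    - [0,0,0,0,0,-1,0]

```text
clock: 3.43
position: [0.4704, 0.2808, 0.2717]
tool_rot: [-3.141, 0.0, 1.076]
force: [1.0, -0.1, 0.0]
grip_width: 0.0852
```

carry_out:
  targets:
    - [0,0,0,0,0,-1,0]
    - [0,0,0,0,0,-1,0]
    - [0,0,0,0,0,-1,0]
    - [0,0,0,0,0,-1,0]
    - [0,0,0,0,0,-1,0]

```text
clock: 3.85
position: [0.4704, 0.2808, 0.2717]
tool_rot: [-3.141, 0.0, 1.599]
force: [0.9, -1.2, 0.6]
grip_width: 0.0856
```

carry_out:
  targets:
    - [0,0,0,0,0,-1,0]
    - [0,0,0,0,0,-1,0]
    - [0,0,0,0,0,-1,0]
    - [0,0,0,0,0,-1,0]
    - [0,0,0,0,0,-1,0]

```text
clock: 4.27
position: [0.4704, 0.2808, 0.2717]
tool_rot: [-3.141, 0.0, 2.123]
force: [-1.1, 0.2, -0.1]
grip_width: 0.0855
```

carry_out:
  targets:
    - [0,0,0,0,0,-1,0]
    - [0,0,0,0,0,-1,0]
    - [0,0,0,0,0,-1,0]
    - [0,0,0,0,0,-1,0]
    - [0,0,0,0,0,-1,0]

```text
clock: 4.68
position: [0.4704, 0.2808, 0.2717]
tool_rot: [-3.141, -0.0, 2.646]
force: [-0.2, 0.0, 0.4]
grip_width: 0.0853
```

carry_out:
  targets:
    - [0,0,0,0,0,-1,0]
    - [0,0,0,0,0,-1,0]
    - [0,0,0,0,0,-1,0]
    - [0,0,0,0,0,-1,0]
    - [0,0,0,0,0,-1,0]

```text
clock: 5.1
position: [0.4705, 0.2808, 0.2717]
tool_rot: [-3.141, -0.0, -3.113]
force: [0.0, 0.2, -0.4]
grip_width: 0.0855
```

carry_out:
  targets:
    - [0,0,0,0,0,-1,0]
    - [0,0,0,0,0,-1,0]
    - [0,0,0,0,0,-1,0]
    - [0,0,0,0,0,-1,0]
    - [0,0,0,0,0,0,0]

```text
clock: 5.52
position: [0.4705, 0.2807, 0.2715]
tool_rot: [3.141, -0.001, -2.694]
force: [0.6, -0.5, 0.1]
grip_width: 0.0853
```

```bash
cat >> h.py <<'E'
from scipy.spatial.transform import Rotation as Ro
def wrist(bot):
    s=bot.observe();f=bot.grab_frame("wrist");T=np.eye(4);T[:3,:3]=Ro.from_euler("xyz",s["tool_rot"]).as_matrix();T[:3,3]=s["position"]
    f["cam_to_world"]=T@f["T_tool_cam"];return s,f
E
python3 - <<'E'
from workcell import bot
from h import *
s,f=wrist(bot);np.savez("w1.npz",**f);cv2.imwrite("pics/w1.png",f["color"][...,::-1])
print(s["clock"],s["position"].round(4),s["tool_rot"].round(4),s["qpos"].round(2))
H=hsv(f);h,sa,v=[H[...,i].astype(int) for i in range(3)]
m=((h<6)|(h>174))&(sa>130)&(v>60);m=comp(m,(0,0,640,480));p=np.argwhere(m)[:,::-1]
c,r=cv2.minEnclosingCircle(p.astype(np.float32));print(len(p),c,r,ray(f,c,.126),ray(f,(c[0]+r,c[1]),.126))
E
```

```text
5.5167 [0.4705 0.2807 0.2715] [ 3.1412e+00 -9.0000e-04 -2.6942e+00] [ 0.15  0.59 -1.17  1.72  0.58  1.23  0.85]
3769 (332.8799743652344, 222.2668914794922) 41.915916442871094 [[0.47092814 0.28719551 0.126     ]] [[0.45768535 0.31476695 0.126     ]]
```

View pics/w1.png

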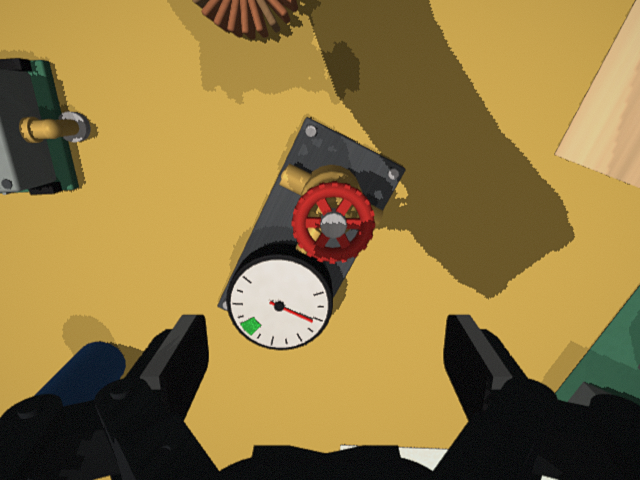

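The wrist view shows the wheel centred at about (333,222), the gauge at (279,305) with the needle tip at (312,320) and the green mark at (250,326). The wheel is 6.5 mm off in y.

Run:
```python
from h import *;from plan import *
f=dict(np.load("w1.npz"))
g,t,gr=ray(f,[(279,305),(312,320),(250,326)],.058);w=ray(f,(333,222),.126)[0]
a=lambda d:np.degrees(np.arctan2(d[1],d[0]))
x=a(g-w);print("reg x",x,"needle n",2.356-np.radians((a(t-g)-x)%360),"green n",2.356-np.radians(a(gr-g)-x))
print(leg(-154.4,(.4,6.5,-176),5))
```

```text
reg x -0.47644647519800526 needle n 0.8042304167314787 green n 2.8065504496591993
[np.float64(-0.6), np.float64(1.1), np.float64(35.2)]
```

carry_out:
  targets:
    - [-0.6,1.1,35.2,0,0,0,0]
    - [-0.6,1.1,35.2,0,0,0,0]
    - [-0.6,1.1,35.2,0,0,0,0]
    - [-0.6,1.1,35.2,0,0,0,0]
    - [-0.6,1.1,35.2,0,0,0,0]
  force: 40

```text
clock: 5.98
position: [0.4707, 0.287, 0.0943]
tool_rot: [-3.141, -0.0, -2.704]
force: [1.6, 0.8, -0.4]
grip_width: 0.0852
```

carry_out:
  targets:
    - [0,0,0,0,0,0,0]
    - [0,0,0,0,0,0,255]
    - [0,0,0,0,0,0,255]
    - [0,0,0,0,0,0,255]
    - [0,0,0,0,0,0,255]

```text
clock: 6.4
position: [0.4716, 0.2875, 0.0983]
tool_rot: [-3.141, 0.002, -2.701]
force: [-3.1, -2.3, 9.9]
grip_width: 0.0609
```

carry_out:
  targets:
    - [0,0,0,0,0,1,255]
    - [0,0,0,0,0,1,255]
    - [0,0,0,0,0,1,255]
    - [0,0,0,0,0,1,255]
    - [0,0,0,0,0,1,255]

```text
clock: 6.82
position: [0.4715, 0.2883, 0.0983]
tool_rot: [3.139, 0.002, 3.054]
force: [-3.4, 2.9, 6.2]
grip_width: 0.061
```

```bash
cat > needle.py <<'E'
from workcell import bot
from h import *
s=bot.observe();f=bot.grab_frame("top");print(s["clock"],s["position"].round(4),s["tool_rot"].round(3),s["qpos"].round(2),s["force"].round(1),s["grip_width"])
b=f["color"].astype(int);sub=b[200:240,160:205];r=sub[...,0]-np.maximum(sub[...,1],sub[...,2])
y,x=np.nonzero(r>35)
if len(x):
    p=np.c_[x+160,y+200];w=ray(f,p,.058)[:,:2]
    d=w-[.585,.2865];k=np.linalg.norm(d,axis=1);d=d[(k>.012)&(k<.045)].mean(0);print(len(x),"n",(2.356-np.arctan2(d[1],d[0])-.008)%6.283)
else: print("needle hidden")
E
python3 needle.py
```

```text
6.8167 [0.4715 0.2883 0.0983] [3.139e+00 2.000e-03 3.054e+00] [-0.05  0.74 -0.88  1.87  0.74  0.89  0.19] [-3.4  2.9  6.2] 0.06100270996671139
177 n 1.187691260183659
```

carry_out:
  targets:
    - [0,0,0,0,0,1,255]
    - [0,0,0,0,0,1,255]
    - [0,0,0,0,0,1,255]
    - [0,0,0,0,0,1,255]
    - [0,0,0,0,0,1,255]

```text
clock: 7.28
position: [0.4717, 0.2891, 0.0983]
tool_rot: [3.137, 0.0, 2.534]
force: [-0.2, 5.9, 6.9]
grip_width: 0.061
```

carry_out:
  targets:
    - [0,0,0,0,0,1,255]
    - [0,0,0,0,0,1,255]
    - [0,0,0,0,0,1,255]
    - [0,0,0,0,0,1,255]
    - [0,0,0,0,0,1,255]

```text
clock: 7.7
position: [0.4724, 0.2898, 0.0984]
tool_rot: [3.136, -0.003, 2.01]
force: [5.1, 9.3, 2.3]
grip_width: 0.0606
```

carry_out:
  targets:
    - [0,0,0,0,0,1,255]
    - [0,0,0,0,0,1,255]
    - [0,0,0,0,0,1,255]
    - [0,0,0,0,0,1,255]
    - [0,0,0,0,0,1,255]

```text
clock: 8.12
position: [0.4732, 0.29, 0.0984]
tool_rot: [3.137, -0.006, 1.486]
force: [11.2, 9.3, -2.5]
grip_width: 0.0608
```

```bash
python3 needle.py
```

```text
8.1167 [0.4732 0.29   0.0984] [ 3.137 -0.006  1.486] [-0.29  0.63 -0.51  1.88  0.44  0.73 -1.13] [11.2  9.3 -2.5] 0.06081872773155347
147 n 2.216811846573495
```

carry_out:
  targets:
    - [0,0,0,0,0,1,255]
    - [0,0,0,0,0,1,255]
    - [0,0,0,0,0,1,255]
    - [0,0,0,0,0,1,255]
    - [0,0,0,0,0,1,255]

```text
clock: 8.58
position: [0.4741, 0.2897, 0.0985]
tool_rot: [3.14, -0.009, 0.962]
force: [17.1, 6.7, -3.7]
grip_width: 0.0607
```

carry_out:
  targets:
    - [0,0,0,0,0,1,255]
    - [0,0,0,0,0,1,255]
    - [0,0,0,0,0,0.7,255]
    - [0,0,0,0,0,0,255]

```text
clock: 8.92
position: [0.4744, 0.2894, 0.0984]
tool_rot: [3.141, -0.009, 0.679]
force: [19.0, 4.7, -4.7]
grip_width: 0.0607
```

```bash
python3 needle.py
```

```text
8.9167 [0.4744 0.2894 0.0984] [ 3.141 -0.009  0.679] [-0.44  0.6  -0.29  1.89  0.26  0.68 -1.78] [19.   4.7 -4.7] 0.060694285672700125
172 n 2.770211240549431
```

carry_out:
  targets:
    - [0,0,0,0,0,0,0]
    - [0,0,0,0,0,0,0]
    - [0,0,0,0,0,0,0]
    - [0,0,0,0,0,0,0]
    - [0,0,0,0,0,0,0]

```text
clock: 9.38
position: [0.4708, 0.2873, 0.0962]
tool_rot: [-3.141, -0.0, 0.683]
force: [0.2, -0.7, 1.6]
grip_width: 0.0852
```

carry_out:
  targets:
    - [0,0,-34,0,0,0,0]
    - [0,0,-36,0,0,0,0]
    - [0,0,-36,0,0,0,0]
    - [0,0,-36,0,0,0,0]
    - [0,0,-36,0,0,0,0]

```text
clock: 9.8
position: [0.4704, 0.2871, 0.2759]
tool_rot: [-3.141, 0.0, 0.684]
force: [0.4, 0.2, -0.2]
grip_width: 0.0852
```

```bash
python3 needle.py
python3 - <<'E'
from workcell import bot
from h import *
s,f=wrist(bot);np.savez("w2.npz",**f)
b=f["color"].astype(int);g,w=ray(f,[(0,0)],.058),0
T=np.linalg.inv(f["cam_to_world"]);c=T@[.585,.2865,.058,1];px=(f["K"]@c[:3]);px=px[:2]/px[2];print(px)
x,y=[int(q) for q in px];sub=f["color"][max(0,y-75):y+75,max(0,x-75):x+75,::-1]
cv2.imwrite("pics/w2.png",cv2.resize(sub,None,fx=3,fy=3))
E
```

```text
9.8 [0.4704 0.2871 0.2759] [-3.141  0.     0.684] [-0.39  0.38 -0.36  1.73  0.15  1.06 -1.68] [ 0.4  0.2 -0.2] 0.08516252719604658
145 n 2.7601365584825066
[411.52248457  97.68308648]
```

View pics/w2.png

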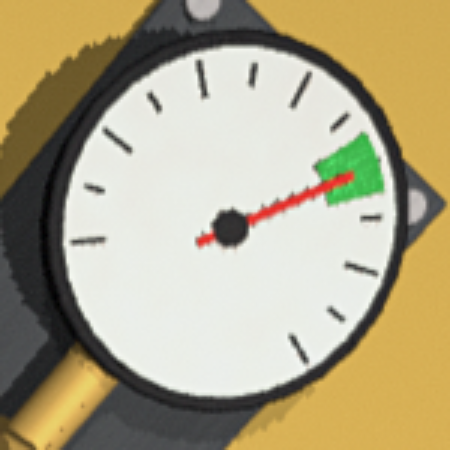

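The needle stands in the middle of the green sector. Next I go to the wand.

Run:
```python
from plan import *
print(leg(39.2,(18,-607,0),18))
```

```text
[np.float64(-20.5), np.float64(26.8), np.float64(-0.0)]
```

carry_out:
  targets:
    - [-20.5,26.8,0,0,0,0,0]
    - [-20.5,26.8,0,0,0,0,0]
    - [-20.5,26.8,0,0,0,0,0]
    - [-20.5,26.8,0,0,0,0,0]
    - [-20.5,26.8,0,0,0,0,0]

```text
clock: 10.32
position: [0.4755, 0.1171, 0.2738]
tool_rot: [-3.141, 0.0, 0.684]
force: [1.1, 0.1, 0.7]
grip_width: 0.0854
```

carry_out:
  targets:
    - [-20.5,26.8,0,0,0,0,0]
    - [-20.5,26.8,0,0,0,0,0]
    - [-20.5,26.8,0,0,0,0,0]
    - [-20.5,26.8,0,0,0,0,0]
    - [-20.5,26.8,0,0,0,0,0]

```text
clock: 10.73
position: [0.4805, -0.0516, 0.2739]
tool_rot: [-3.142, 0.0, 0.683]
force: [1.6, 0.0, 0.3]
grip_width: 0.0856
```

carry_out:
  targets:
    - [-20.5,26.8,0,0,0,0,0]
    - [-20.5,26.8,0,0,0,0,0]
    - [-20.5,26.8,0,0,0,0,0]
    - [-20.5,26.8,0,0,0,0,0]
    - [-20.5,26.8,0,0,0,0,0]

```text
clock: 11.15
position: [0.4856, -0.2202, 0.2738]
tool_rot: [-3.141, 0.0, 0.683]
force: [0.6, 1.2, 0.5]
grip_width: 0.0855
```

carry_out:
  targets:
    - [-20.5,26.8,0,0,0,0,0]
    - [-20.5,26.8,0,0,0,0,0]
    - [-20.5,26.8,0,0,0,0,0]
    - [0,0,0,0,0,1,0]
    - [0,0,0,0,0,1,0]

```text
clock: 11.57
position: [0.4883, -0.3218, 0.2732]
tool_rot: [-3.141, 0.001, 0.467]
force: [1.0, 0.5, -0.2]
grip_width: 0.0856
```

carry_out:
  targets:
    - [0,0,0,0,0,1,0]
    - [0,0,0,0,0,1,0]
    - [0,0,0,0,0,1,0]
    - [0,0,0,0,0,0,0]

```text
clock: 11.9
position: [0.489, -0.3196, 0.2736]
tool_rot: [-3.141, 0.0, 0.154]
force: [0.2, 0.1, 0.4]
grip_width: 0.0857
```

Run:
```python
from workcell import bot
from h import *
s,f=wrist(bot);np.savez("w3.npz",**f);cv2.imwrite("pics/w3.png",f["color"][...,::-1])
print(s["clock"],s["position"].round(4),s["tool_rot"].round(4),s["qpos"].round(2))
H=hsv(f);h,sa,v=[H[...,i].astype(int) for i in range(3)];C=cloud(f)
m=comp((h>4)&(h<17)&(sa>200)&(v>100)&(C[...,2]>.09),(0,0,640,480));p=np.argwhere(m)[:,::-1]
R=cv2.minAreaRect(p.astype(np.float32));b=ray(f,cv2.boxPoints(R),.126);print(len(p),b.round(3).tolist(),ray(f,R[0],.126))
q=C[m];print(np.median(q,0))
```

```text
11.9 [ 0.489  -0.3196  0.2736] [-3.1412e+00  4.0000e-04  1.5440e-01] [ 0.46  0.41  0.03  1.66 -0.01  1.06 -0.93]
53 [[0.546, -0.301, 0.126], [0.555, -0.318, 0.126], [0.549, -0.321, 0.126], [0.54, -0.304, 0.126]] [[ 0.5475301  -0.31096615  0.126     ]]
[ 0.54824621 -0.30897853  0.12330426]
```

View pics/w3.png

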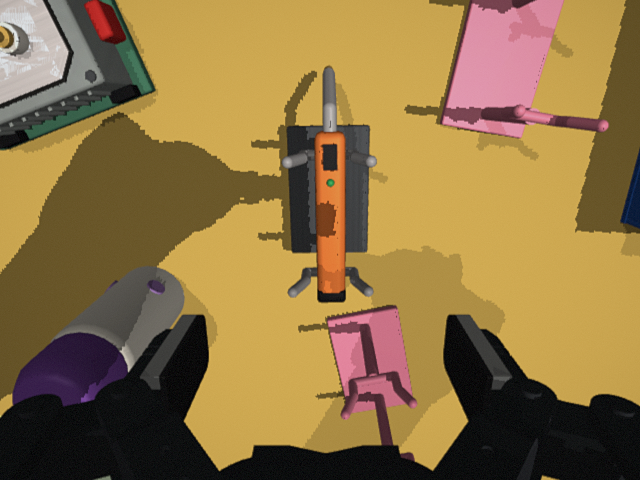

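The wand's handle runs from (330,132) to (331,301), aligned with the image's vertical. Fork tops are at (287,163), (371,160), (293,293) and (370,291). The housing is at the upper left.

Run:
```python
from h import *
f=dict(np.load("w3.npz"));a=lambda d:np.degrees(np.arctan2(d[1],d[0]))
r=ray(f,[(330,132),(331,301)],.126);print("handle",r.round(4).tolist(),r.mean(0),a(r[0]-r[1]))
k=ray(f,[(287,163),(371,160),(293,293),(370,291)],.140);print("forks",k.round(4).tolist(),k.mean(0),a(k[:2].mean(0)-k[2:].mean(0)))
b=ray(f,[(288,126),(369,126),(369,252),(290,252)],.012);print("base",b.round(4).tolist(),b.mean(0),a(b[1]-b[2]))
C=cloud(f)
for uv in[(331,90),(329,72)]: print("nose",C[uv[1],uv[0]])
```

```text
handle [[0.5495, -0.3128, 0.126], [0.4227, -0.3339, 0.126]] [ 0.48609502 -0.32335832  0.126     ] 9.412531751546439
forks [[0.5261, -0.2873, 0.14], [0.5367, -0.3424, 0.14], [0.4318, -0.3037, 0.14], [0.4422, -0.3598, 0.14]] [ 0.48422138 -0.32331246  0.14      ] 10.130436301633287
base [[0.5416, -0.2748, 0.012], [0.5535, -0.351, 0.012], [0.428, -0.3748, 0.012], [0.4152, -0.293, 0.012]] [ 0.48455297 -0.3233929   0.012     ] 10.756060985155345
nose [ 0.57723834 -0.30943992  0.09878966]
nose [ 0.59096419 -0.30601659  0.06984751]
```

Run:
```python
from plan import *
print(leg(9.6,(-2.9,-3.7,-178.5),5))
```

```text
[np.float64(-0.7), np.float64(0.6), np.float64(35.7)]
```

carry_out:
  targets:
    - [0,0,0,0,0,-0.12,0]
    - [-0.7,0.6,35.7,0,0,0,0]
    - [-0.7,0.6,35.7,0,0,0,0]
    - [-0.7,0.6,35.7,0,0,0,0]
    - [-0.7,0.6,35.7,0,0,0,0]
  force: 80

```text
clock: 12.37
position: [0.4866, -0.3226, 0.1298]
tool_rot: [3.141, -0.001, 0.176]
force: [0.7, -0.7, 0.1]
grip_width: 0.0855
```

carry_out:
  targets:
    - [-0.7,0.6,35.7,0,0,0,0]
    - [0,0,0,0,0,0,0]

```text
clock: 12.53
position: [0.4832, -0.3216, 0.0896]
tool_rot: [-3.136, 0.006, 0.176]
force: [-1.2, 1.1, -0.3]
grip_width: 0.0853
```

carry_out:
  targets:
    - [0,0,0,0,0,0,0]
    - [0,0,0,0,0,0,0]

```text
clock: 12.7
position: [0.4869, -0.3239, 0.0972]
tool_rot: [3.141, -0.001, 0.173]
force: [-0.6, 1.1, 0.6]
grip_width: 0.0853
```

carry_out:
  targets:
    - [0,0,2.5,0,0,0,0]
    - [0,0,0,0,0,0,255]
    - [0,0,0,0,0,0,255]
    - [0,0,0,0,0,0,255]
    - [0,0,0,0,0,0,255]

```text
clock: 13.12
position: [0.4864, -0.3235, 0.0935]
tool_rot: [3.141, -0.001, 0.172]
force: [0.6, -0.4, -0.1]
grip_width: 0.0388
```

carry_out:
  targets:
    - [0,0,0,0,0,0,255]
    - [0,0,0,0,0,0,255]
    - [0,0,0,0,0,0,255]
    - [0,0,0,0,0,0,255]

```text
clock: 13.45
position: [0.4863, -0.3233, 0.0933]
tool_rot: [3.142, -0.0, 0.172]
force: [-0.9, 1.6, 6.5]
grip_width: 0.0208
```

carry_out:
  targets:
    - [0,0,-10,0,0,0,255]
    - [0,0,-20,0,0,0,255]
    - [0,0,-25,0,0,0,255]
    - [0,0,-25,0,0,0,255]
    - [0,0,-20,0,0,0,255]

```text
clock: 13.87
position: [0.4863, -0.3235, 0.1953]
tool_rot: [3.141, -0.001, 0.172]
force: [-0.5, -0.2, -0.9]
grip_width: 0.0211
```

carry_out:
  targets:
    - [0,0,-10,0,0,0,255]
    - [0,0,0,0,0,0,255]
    - [0,0,0,0,0,0,255]

```text
clock: 14.12
position: [0.486, -0.3233, 0.2027]
tool_rot: [3.142, -0.0, 0.172]
force: [-0.6, -0.7, -1.4]
grip_width: 0.0208
```

Run:
```python
from workcell import bot
from h import *
s,f=wrist(bot);np.savez("w4.npz",**f)
print(s["clock"],s["position"].round(4),s["tool_rot"].round(4),s["qpos"].round(2),s["force"],s["grip_width"])
g=bot.grab_frame("scene");np.savez("s4.npz",**g)
T=np.linalg.inv(g["cam_to_world"]);c=T@np.r_[s["position"],1];px=g["K"]@c[:3];px=(px[:2]/px[2]).astype(int);print(px)
sub=g["color"][px[1]-60:px[1]+75,px[0]-75:px[0]+75,::-1]
a=cv2.resize(sub,None,fx=2.6,fy=2.6,interpolation=cv2.INTER_CUBIC);b=cv2.resize(f["color"][:300,150:500,::-1],(400,343))
o=np.zeros((360,800,3),np.uint8);o[:min(360,a.shape[0]),:min(390,a.shape[1])]=a[:360,:390];o[:343,400:]=b;cv2.imwrite("pics/w4.png",o)
```

```text
14.1167 [ 0.486  -0.3233  0.2027] [ 3.1416e+00 -1.0000e-04  1.7210e-01] [ 0.47  0.49  0.02  1.74 -0.01  0.91 -0.9 ] [-0.63627369 -0.71523327 -1.3880549 ] 0.02083696782515161
[229 150]
```

View pics/w4.png

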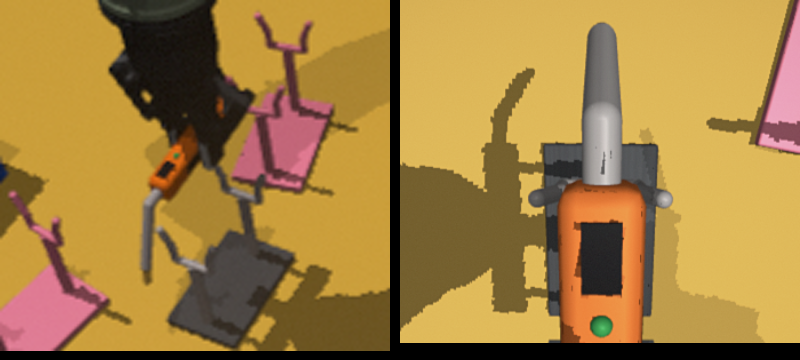

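The left half (scene crop) shows the wand level in the jaws, nose down, with the tip at (147,275). The right half (wrist) shows the handle straight in the jaws.

carry_out:
  targets:
    - [0,0,-4,0,0,-0.6,255]
    - [0,0,-4,0,0,-1,255]
    - [0,0,-4,0,0,-1,255]
    - [0,0,-4,0,0,-1,255]
    - [0,0,-4,0,0,-1,255]

```text
clock: 14.63
position: [0.4857, -0.3231, 0.2216]
tool_rot: [-3.139, 0.001, 0.659]
force: [-0.4, 0.0, -0.8]
grip_width: 0.0211
```

carry_out:
  targets:
    - [0,0,0,0,0,-0.8,255]
    - [0,0,0,0,0,-0.4,255]
    - [0,0,0,0,0,0,255]

```text
clock: 14.88
position: [0.4857, -0.3232, 0.2216]
tool_rot: [-3.14, 0.0, 0.781]
force: [-1.0, -0.5, -0.3]
grip_width: 0.0208
```

Run:
```python
from workcell import bot
from h import *;from plan import *
s=bot.observe();y=np.degrees(s["tool_rot"][2]);print(s["clock"],s["position"].round(4),s["tool_rot"].round(4),s["qpos"].round(2))
g=dict(np.load("s4.npz"));r=ray(g,(210.5,195.8),.149)[0]
d=r-[.486,-.3233,.2027];c,q=np.cos(.1721),np.sin(.1721);print("tip in tool xy",c*d[0]+q*d[1],q*d[0]-c*d[1])
f=dict(np.load("scene0.npz"));H=hsv(f);sa,v=H[...,1].astype(int),H[...,2].astype(int)
m=comp((sa<70)&(v>140),(270,240,350,295));p=np.argwhere(m)[:,::-1];R=cv2.minAreaRect(ray(f,p,.066)[:,:2].astype(np.float32));print("lid scene",len(p),R)
f=dict(np.load("top0.npz"));H=hsv(f);sa,v=H[...,1].astype(int),H[...,2].astype(int)
m=comp((sa<60)&(v>150),(275,190,360,265));p=np.argwhere(m)[:,::-1];R=cv2.minAreaRect(ray(f,p,.066)[:,:2].astype(np.float32));print("lid top",len(p),R)
tgt=np.array([.465,-.074]);print(leg(y,((tgt[0]-s["position"][0])*1e3,(tgt[1]-s["position"][1])*1e3,0),10))
```

```text
14.8833 [ 0.4857 -0.3232  0.2216] [-3.1397e+00  2.0000e-04  7.8150e-01] [ 0.58  0.47 -0.13  1.72  0.07  0.96 -0.37]
tip in tool xy 0.10373459429200374 0.0024834562896985674
lid scene 1039 ((0.5677657723426819, -0.04426335543394089), (0.07213478535413742, 0.10840759426355362), 28.732986450195312)
lid top 1181 ((0.567649245262146, -0.04440676420927048), (0.07261335849761963, 0.10875320434570312), 27.90837860107422)
[np.float64(16.1), np.float64(-19.1), np.float64(-0.0)]
```

carry_out:
  targets:
    - [8,-9.5,0,0,0,0,255]
    - [16.1,-19.1,0,0,0,0,255]
    - [16.1,-19.1,0,0,0,0,255]
    - [16.1,-19.1,0,0,0,0,255]
    - [16.1,-19.1,0,0,0,0,255]

```text
clock: 15.3
position: [0.4767, -0.2096, 0.2222]
tool_rot: [-3.14, 0.0, 0.777]
force: [-0.2, -0.2, -0.6]
grip_width: 0.021
```

carry_out:
  targets:
    - [16.1,-19.1,0,0,0,0,255]
    - [16.1,-19.1,0,0,0,0,255]
    - [16.1,-19.1,0,0,0,0,255]
    - [16.1,-19.1,0,0,0,0,255]
    - [16.1,-19.1,0,0,0,0,255]

```text
clock: 15.72
position: [0.4667, -0.0852, 0.2224]
tool_rot: [-3.141, 0.0, 0.778]
force: [-0.2, 0.6, -1.3]
grip_width: 0.021
```

carry_out:
  targets:
    - [8.1,-9.6,0,0,0,0,255]
    - [0,0,20,0,0,0,255]
    - [0,0,20,0,0,0,255]
    - [0,0,15,0,0,0,255]
    - [0,0,0,0,0,0,255]

```text
clock: 16.13
position: [0.4646, -0.0737, 0.1652]
tool_rot: [-3.138, 0.003, 0.778]
force: [-1.3, 0.6, -1.6]
grip_width: 0.0209
```

```bash
cat > look.py <<'E'
import sys
from workcell import bot
from h import *
n=sys.argv[1];s,f=wrist(bot);t=bot.grab_frame("top");g=bot.grab_frame("scene");np.savez(n+"w.npz",**f);np.savez(n+"t.npz",**t);np.savez(n+"s.npz",**g)
print(s["clock"],s["position"].round(4),s["tool_rot"].round(4),s["qpos"].round(2),s["force"].round(2),s["grip_width"])
a=cv2.resize(t["color"][190:265,275:365,::-1],None,fx=4.4,fy=4.4,interpolation=cv2.INTER_CUBIC)
b=cv2.resize(g["color"][230:305,265:355,::-1],None,fx=4.4,fy=4.4,interpolation=cv2.INTER_CUBIC)
c=cv2.resize(f["color"][...,::-1],(360,270));o=np.zeros((600,800,3),np.uint8)
o[:330,:396]=a;o[:330,400:796]=b;o[330:,:360]=c;cv2.imwrite(f"pics/{n}.png",o)
E
python3 look.py L1
```

```text
16.1333 [ 0.4646 -0.0737  0.1652] [-3.1379e+00  2.9000e-03  7.7840e-01] [ 0.2   0.38 -0.21  2.05  0.11  0.73 -0.87] [-1.34  0.6  -1.61] 0.020932046875102785
```

View pics/L1.png

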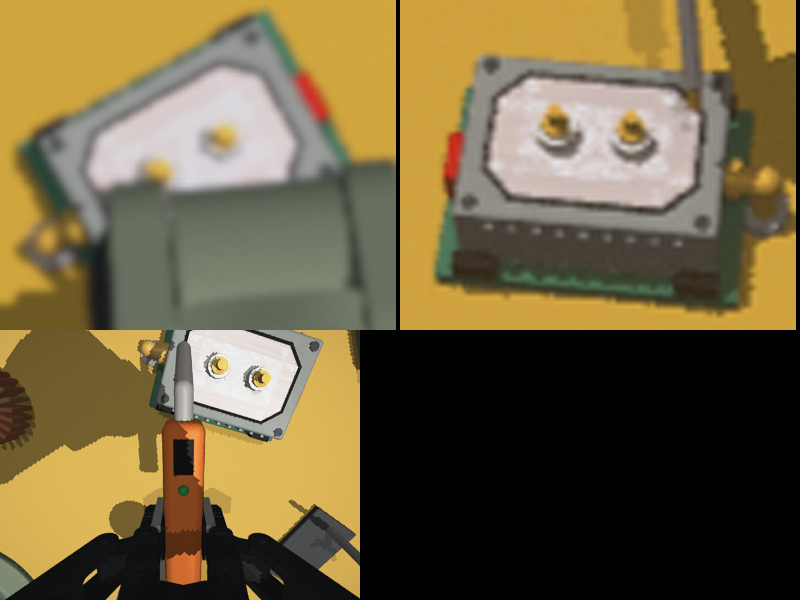

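In the scene view (right) the tip is at composite (694,107), near the inlet-side gasket line. In the wrist view (lower left) the nose ends at (184,343), beside the inlet side.

Run:
```python
from h import *
g=dict(np.load("L1s.npz"));f=dict(np.load("L1w.npz"))
b=g["color"].astype(int)
r=g["color"][240:260,322:342];
P=np.array([.4646,-.0737]);y=.7784;c,s=np.cos(y),np.sin(y)
def tl(w): d=w[:2]-P;return np.round([c*d[0]+s*d[1],s*d[0]-c*d[1]],4)
for z in(.107,.112,.117): print(z,"scene",tl(ray(g,(331.8,254.3),z)[0]),"wrist",tl(ray(f,(327,23),z)[0]))
# brass tip pixels
H=hsv(g);m=(H[...,0]>10)&(H[...,0]<28)&(H[...,1]>110);k=np.zeros_like(m);k[246:258,326:338]=1
q=np.argwhere(m&k)[:,::-1];print("brass px",len(q),q.min(0),q.max(0),q.mean(0))
C=cloud(g);[print(np.array([C[v,u,2] for u in range(328,337)]).round(3)) for v in range(246,258)]
C=cloud(f);nz=C[16:40,318:336];print("wrist nose z",nz[:,9,2].round(3),"x,y rows",[tl(p) for p in nz[::4,9]])
```

```text
0.107 scene [ 0.1077 -0.0003] wrist [0.1133 0.0002]
0.112 scene [0.1106 0.0003] wrist [0.1125 0.0002]
0.117 scene [0.1135 0.0009] wrist [0.1117 0.0002]
brass px 15 [330 246] [337 254] [332.4        250.46666667]
[ 0.065  0.066  0.142  0.141  0.145  0.143 -0.001 -0.004 -0.002]
[0.065 0.069 0.141 0.141 0.141 0.142 0.067 0.066 0.062]
[0.065 0.062 0.141 0.137 0.14  0.137 0.069 0.067 0.065]
[0.065 0.065 0.136 0.14  0.139 0.136 0.065 0.064 0.067]
[0.066 0.069 0.13  0.132 0.131 0.131 0.068 0.064 0.067]
[0.067 0.068 0.127 0.127 0.131 0.129 0.064 0.067 0.064]
[0.068 0.069 0.124 0.126 0.126 0.125 0.064 0.064 0.065]
[0.066 0.064 0.063 0.125 0.125 0.124 0.062 0.064 0.068]
[0.069 0.065 0.067 0.122 0.121 0.118 0.067 0.066 0.063]
[0.067 0.066 0.067 0.07  0.12  0.069 0.065 0.066 0.063]
[0.068 0.066 0.067 0.068 0.069 0.066 0.069 0.064 0.067]
[0.065 0.068 0.065 0.064 0.064 0.069 0.069 0.065 0.063]
wrist nose z [0.065 0.066 0.068 0.067 0.133 0.136 0.135 0.138 0.138 0.14  0.141 0.142
 0.142 0.143 0.145 0.144 0.146 0.148 0.149 0.15  0.15  0.151 0.152 0.152] x,y rows [array([1.234e-01, 1.000e-04]), array([0.1101, 0.0002]), array([0.1079, 0.0002]), array([0.1059, 0.0002]), array([0.1041, 0.0002]), array([0.1022, 0.0002])]
```

```bash
cat > seam.py <<'E'
from plan import *
Y=44.6;c,s=np.cos(np.radians(28.3)),np.sin(np.radians(28.3));C0=np.array([.5677,-.0443])
W=lambda p:C0+np.array([c*p[0]-s*p[1],s*p[0]+c*p[1]])/1e3
pts=[(0,56),(22,56),(38,40),(38,-40),(22,-56),(-22,-56),(-38,-40),(-38,40),(-22,56),(0,56)]
def tipof(P,yaw=np.radians(Y)): return np.array(P[:2])+.1105*np.array([np.cos(yaw),np.sin(yaw)])
E
python3 - <<'E'
from seam import *
t=tipof((.4646,-.0737),.7784);d=(W(pts[0])-t)*1e3;print(d,leg(Y,(*d,0),1))
for a,b,n in zip(pts,pts[1:],[5,5,18,5,10,5,18,5,5]): print(a,b,n,leg(Y,(*((W(b)-W(a))*1e3),0),n))
E
```

```text
[-2.12912485  1.12014491] [np.float64(-0.7), np.float64(-2.3), np.float64(-0.0)]
(0, 56) (22, 56) 5 [np.float64(4.2), np.float64(1.2), np.float64(-0.0)]
(22, 56) (38, 40) 5 [np.float64(2.2), np.float64(4.0), np.float64(-0.0)]
(38, 40) (38, -40) 18 [np.float64(-1.2), np.float64(4.3), np.float64(-0.0)]
(38, -40) (22, -56) 5 [np.float64(-4.0), np.float64(2.2), np.float64(-0.0)]
(22, -56) (-22, -56) 10 [np.float64(-4.2), np.float64(-1.2), np.float64(-0.0)]
(-22, -56) (-38, -40) 5 [np.float64(-2.2), np.float64(-4.0), np.float64(-0.0)]
(-38, -40) (-38, 40) 18 [np.float64(1.2), np.float64(-4.3), np.float64(-0.0)]
(-38, 40) (-22, 56) 5 [np.float64(4.0), np.float64(-2.2), np.float64(-0.0)]
(-22, 56) (0, 56) 5 [np.float64(4.2), np.float64(1.2), np.float64(-0.0)]
```

carry_out:
  targets:
    - [-0.7,-2.3,8,0,0,0,255]
    - [0,0,12,0,0,0,255]
    - [0,0,8,0,0,0,255]
    - [0,0,4,0,0,0,255]
    - [0,0,0,0,0,0,255]

```text
clock: 16.7
position: [0.464, -0.0732, 0.1353]
tool_rot: [-3.141, 0.001, 0.779]
force: [-0.8, 0.9, -0.7]
grip_width: 0.0212
```

carry_out:
  targets:
    - [0,0,0,0,0,0,255]
    - [0,0,0,0,0,0,255]

```text
clock: 16.87
position: [0.4646, -0.0732, 0.1363]
tool_rot: [3.141, -0.0, 0.779]
force: [0.3, 0.2, -0.9]
grip_width: 0.0211
```

Run:
```python
from workcell import bot
from seam import *;from h import *
s=bot.observe();g=bot.grab_frame("scene");np.savez("L2s.npz",**g)
print(s["clock"],s["position"].round(4),s["tool_rot"].round(4),s["force"].round(2))
t=tipof(s["position"],s["tool_rot"][2]);print("tip",t,"target",W(pts[0]))
C=cloud(g);T=np.linalg.inv(g["cam_to_world"]);q=T@[*t,s["position"][2]-.0533,1];u=g["K"]@q[:3];u=u[:2]/u[2];print("pred tip px",u)
q=T@[*W(pts[0]),.066,1];l=g["K"]@q[:3];print("line px",l[:2]/l[2])
x,y=u.astype(int);[print(v,(C[v,x-5:x+6,2]*1e3).astype(int)) for v in range(y-6,y+5)]
cv2.imwrite("pics/L2.png",cv2.resize(g["color"][y-30:y+25,x-40:x+30,::-1],None,fx=10,fy=10,interpolation=cv2.INTER_NEAREST))
```

```text
16.8667 [ 0.4646 -0.0732  0.1363] [ 3.1412e+00 -4.0000e-04  7.7930e-01] [ 0.27  0.21 -0.94]
tip [0.54317293 0.004446  ] target [0.54115106 0.00500673]
pred tip px [332.00363354 260.71511318]
line px [332.59587514 263.81700101]
254 [ 66  64  65 108 110 109 109 105  64  63  63]
255 [ 63  67  64 103 105 110 107 104  63  63  65]
256 [ 64  65  63  65 101 104 105  66  64  65  65]
257 [ 64  67  66  68 100 105  98  65  65  67  67]
258 [69 67 64 64 96 95 94 64 67 66 63]
259 [67 67 67 68 91 95 96 87 63 64 68]
260 [66 63 65 68 90 89 91 88 64 66 61]
261 [65 64 68 68 86 86 88 62 65 67 62]
262 [66 65 67 62 68 64 62 67 66 65 65]
263 [66 68 66 66 66 66 63 63 63 64 66]
264 [65 64 67 70 67 66 65 64 64 67 65]
```

View pics/L2.png

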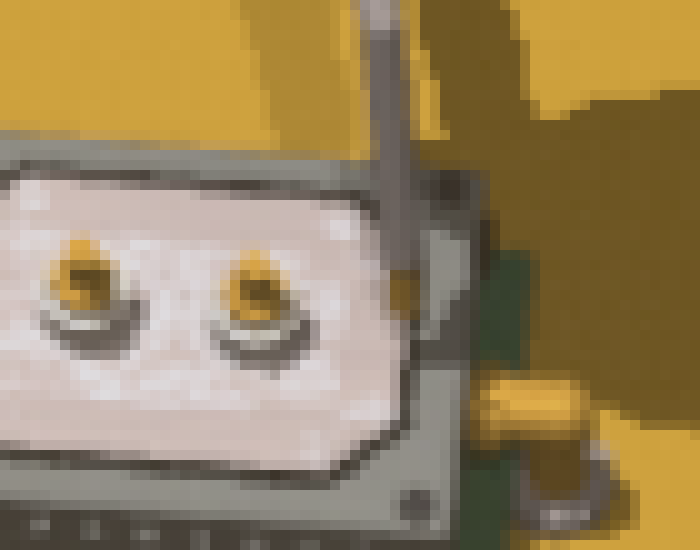

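The tip ends at (400,318) in this crop, directly above the gasket line. The predicted row, 260.7, agrees with the last brass row, 261. I'll make the final small shift and descend.

carry_out:
  targets:
    - [-0.5,-0.9,3.5,0,0,0,255]
    - [-0.5,-0.9,4,0,0,0,255]
    - [0,0,3.5,0,0,0,255]
    - [0,0,2,0,0,0,255]
    - [0,0,0,0,0,0,255]

```text
clock: 17.33
position: [0.4621, -0.0726, 0.1224]
tool_rot: [-3.141, 0.001, 0.78]
force: [0.5, -0.5, 0.3]
grip_width: 0.0208
```

carry_out:
  targets:
    - [0,0,0,0,0,0,255]
    - [0,0,0,0,0,0,255]

```text
clock: 17.5
position: [0.4624, -0.0726, 0.1229]
tool_rot: [3.142, -0.0, 0.779]
force: [0.7, -0.6, -1.0]
grip_width: 0.0214
```

```bash
cat > tip.py <<'E'
from workcell import bot
from seam import *
s=bot.observe();t=tipof(s["position"],s["tool_rot"][2])-C0
print(s["clock"],s["position"].round(4),s["tool_rot"].round(3),s["force"].round(1),"local mm",np.round([(c*t[0]+s_*t[1])*1e3 for s_ in [np.sin(np.radians(28.3))]]+[(-np.sin(np.radians(28.3))*t[0]+c*t[1])*1e3,(s["position"][2]-.0533)*1e3],1),s["qpos"].round(2))
E
python3 tip.py
```

```text
17.5 [ 0.4624 -0.0726  0.1229] [ 3.142 -0.     0.779] [ 0.7 -0.6 -1. ] local mm [-0.1 56.1 69.6] [ 0.18  0.45 -0.19  2.09  0.14  0.61 -0.9 ]
```

carry_out:
  targets:
    - [4.2,1.2,0,0,0,0,255]
    - [4.2,1.2,0,0,0,0,255]
    - [4.2,1.2,0,0,0,0,255]
    - [4.2,1.2,0,0,0,0,255]
    - [4.2,1.2,0,0,0,0,255]

```text
clock: 17.92
position: [0.4821, -0.0618, 0.1229]
tool_rot: [3.142, -0.0, 0.78]
force: [-0.1, -0.3, -1.5]
grip_width: 0.0211
```

carry_out:
  targets:
    - [2.2,4,0,0,0,0,255]
    - [2.2,4,0,0,0,0,255]
    - [2.2,4,0,0,0,0,255]
    - [2.2,4,0,0,0,0,255]
    - [2.2,4,0,0,0,0,255]

```text
clock: 18.33
position: [0.5038, -0.0689, 0.1229]
tool_rot: [-3.142, 0.0, 0.779]
force: [0.5, 0.1, -1.5]
grip_width: 0.0208
```

```bash
python3 tip.py
```

```text
18.3333 [ 0.5038 -0.0689  0.1229] [-3.142  0.     0.779] [ 0.5  0.1 -1.5] local mm [38.1 39.7 69.6] [ 0.16  0.5  -0.19  1.99  0.15  0.66 -0.91]
```

carry_out:
  targets:
    - [-1.2,4.3,0,0,0,0,255]
    - [-1.2,4.3,0,0,0,0,255]
    - [-1.2,4.3,0,0,0,0,255]
    - [-1.2,4.3,0,0,0,0,255]
    - [-1.2,4.3,0,0,0,0,255]

```text
clock: 18.75
position: [0.5143, -0.0887, 0.1229]
tool_rot: [-3.142, 0.0, 0.779]
force: [-0.0, 0.3, -0.8]
grip_width: 0.0211
```

carry_out:
  targets:
    - [-1.2,4.3,0,0,0,0,255]
    - [-1.2,4.3,0,0,0,0,255]
    - [-1.2,4.3,0,0,0,0,255]
    - [-1.2,4.3,0,0,0,0,255]
    - [-1.2,4.3,0,0,0,0,255]

```text
clock: 19.17
position: [0.5253, -0.108, 0.1229]
tool_rot: [-3.142, 0.0, 0.779]
force: [0.1, -0.0, -1.4]
grip_width: 0.0213
```

carry_out:
  targets:
    - [-1.2,4.3,0,0,0,0,255]
    - [-1.2,4.3,0,0,0,0,255]
    - [-1.2,4.3,0,0,0,0,255]
    - [-1.2,4.3,0,0,0,0,255]
    - [-1.2,4.3,0,0,0,0,255]

```text
clock: 19.58
position: [0.5361, -0.1275, 0.1229]
tool_rot: [-3.142, -0.0, 0.779]
force: [0.3, 0.2, -1.8]
grip_width: 0.0208
```

carry_out:
  targets:
    - [-1.2,4.3,0,0,0,0,255]
    - [-1.2,4.3,0,0,0,0,255]
    - [-1.2,4.3,0,0,0,0,255]

```text
clock: 19.83
position: [0.5426, -0.1393, 0.1229]
tool_rot: [-3.142, 0.0, 0.779]
force: [0.2, -0.1, -0.9]
grip_width: 0.0206
```

```bash
python3 tip.py
python3 - <<'E'
from workcell import bot
from h import *
g=bot.grab_frame("scene");t=bot.grab_frame("top")
a=cv2.resize(g["color"][230:305,265:355,::-1],None,fx=4.4,fy=4.4,interpolation=cv2.INTER_CUBIC)
b=cv2.resize(t["color"][190:265,275:365,::-1],None,fx=4.4,fy=4.4,interpolation=cv2.INTER_CUBIC)
cv2.imwrite("pics/L3.png",np.hstack([a,b]))
E
```

```text
19.8333 [ 0.5426 -0.1393  0.1229] [-3.142  0.     0.779] [ 0.2 -0.1 -0.9] local mm [ 38.9 -40.6  69.6] [ 0.28  0.56 -0.18  1.86  0.15  0.73 -0.78]
```

View pics/L3.png

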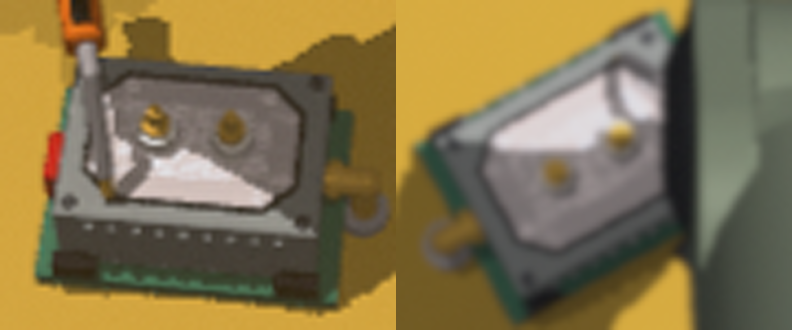

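The tip at (108,195) stands over the gasket line at the second corner. It's about 0.9 mm out, which I trim in the next leg.

carry_out:
  targets:
    - [-4.1,2.0,0,0,0,0,255]
    - [-4.1,2.0,0,0,0,0,255]
    - [-4.1,2.0,0,0,0,0,255]
    - [-4.1,2.0,0,0,0,0,255]
    - [-4.1,2.0,0,0,0,0,255]

```text
clock: 20.35
position: [0.5346, -0.1609, 0.123]
tool_rot: [3.142, 0.0, 0.779]
force: [-0.1, -0.2, -1.0]
grip_width: 0.0207
```

carry_out:
  targets:
    - [-4.2,-1.2,0,0,0,0,255]
    - [-4.2,-1.2,0,0,0,0,255]
    - [-4.2,-1.2,0,0,0,0,255]
    - [-4.2,-1.2,0,0,0,0,255]
    - [-4.2,-1.2,0,0,0,0,255]

```text
clock: 20.77
position: [0.5152, -0.171, 0.1229]
tool_rot: [-3.142, 0.0, 0.779]
force: [-0.2, -0.1, -1.9]
grip_width: 0.0209
```

carry_out:
  targets:
    - [-4.2,-1.2,0,0,0,0,255]
    - [-4.2,-1.2,0,0,0,0,255]
    - [-4.2,-1.2,0,0,0,0,255]
    - [-4.2,-1.2,0,0,0,0,255]
    - [-4.2,-1.2,0,0,0,0,255]

```text
clock: 21.18
position: [0.4962, -0.1816, 0.1229]
tool_rot: [-3.142, -0.0, 0.779]
force: [0.2, -0.1, -0.9]
grip_width: 0.0211
```

carry_out:
  targets:
    - [-2.2,-4,0,0,0,0,255]
    - [-2.2,-4,0,0,0,0,255]
    - [-2.2,-4,0,0,0,0,255]
    - [-2.2,-4,0,0,0,0,255]
    - [-2.2,-4,0,0,0,0,255]

```text
clock: 21.6
position: [0.4742, -0.1746, 0.1229]
tool_rot: [-3.142, -0.0, 0.78]
force: [0.7, -0.5, -1.5]
grip_width: 0.0211
```

```bash
python3 tip.py
```

```text
21.6 [ 0.4742 -0.1746  0.1229] [-3.142 -0.     0.78 ] [ 0.7 -0.5 -1.5] local mm [-38.  -39.3  69.6] [ 0.38  0.49 -0.19  2.    0.14  0.66 -0.69]
```

carry_out:
  targets:
    - [1.2,-4.3,0,0,0,0,255]
    - [1.2,-4.3,0,0,0,0,255]
    - [1.2,-4.3,0,0,0,0,255]
    - [1.2,-4.3,0,0,0,0,255]
    - [1.2,-4.3,0,0,0,0,255]

```text
clock: 22.02
position: [0.4637, -0.1548, 0.1229]
tool_rot: [-3.142, -0.0, 0.78]
force: [-0.3, -0.9, -1.4]
grip_width: 0.0209
```

carry_out:
  targets:
    - [1.2,-4.3,0,0,0,0,255]
    - [1.2,-4.3,0,0,0,0,255]
    - [1.2,-4.3,0,0,0,0,255]
    - [1.2,-4.3,0,0,0,0,255]
    - [1.2,-4.3,0,0,0,0,255]

```text
clock: 22.43
position: [0.4528, -0.1355, 0.1229]
tool_rot: [-3.142, -0.0, 0.779]
force: [-0.5, 0.5, -1.5]
grip_width: 0.021
```

carry_out:
  targets:
    - [1.2,-4.3,0,0,0,0,255]
    - [1.2,-4.3,0,0,0,0,255]
    - [1.2,-4.3,0,0,0,0,255]
    - [1.2,-4.3,0,0,0,0,255]
    - [1.2,-4.3,0,0,0,0,255]

```text
clock: 22.85
position: [0.4419, -0.116, 0.1229]
tool_rot: [3.142, -0.0, 0.779]
force: [0.1, 0.1, -0.8]
grip_width: 0.021
```

carry_out:
  targets:
    - [1.2,-4.3,0,0,0,0,255]
    - [1.2,-4.3,0,0,0,0,255]
    - [1.2,-4.3,0,0,0,0,255]

```text
clock: 23.1
position: [0.4354, -0.1042, 0.1229]
tool_rot: [-3.142, -0.0, 0.779]
force: [0.1, -0.0, -1.1]
grip_width: 0.0207
```

```bash
python3 tip.py
```

```text
23.1 [ 0.4354 -0.1042  0.1229] [-3.142 -0.     0.779] [ 0.1 -0.  -1.1] local mm [-38.9  41.1  69.6] [ 0.26  0.42 -0.2   2.14  0.14  0.59 -0.83]
```

carry_out:
  targets:
    - [4.1,-2.0,0,0,0,0,255]
    - [4.1,-1.9,0,0,0,0,255]
    - [4.1,-2.0,0,0,0,0,255]
    - [4.1,-1.9,0,0,0,0,255]
    - [4.1,-2.0,0,0,0,0,255]

```text
clock: 23.52
position: [0.4436, -0.0828, 0.1229]
tool_rot: [-3.142, -0.0, 0.779]
force: [0.3, -0.0, -0.8]
grip_width: 0.0209
```

carry_out:
  targets:
    - [4.2,1.2,0,0,0,0,255]
    - [4.2,1.2,0,0,0,0,255]
    - [4.2,1.2,0,0,0,0,255]
    - [4.2,1.2,0,0,0,0,255]
    - [4.2,1.2,0,0,0,0,255]

```text
clock: 23.93
position: [0.463, -0.0726, 0.1229]
tool_rot: [-3.142, -0.0, 0.779]
force: [-0.1, 0.6, -0.4]
grip_width: 0.0212
```

carry_out:
  targets:
    - [0,0,0,0,0,0,255]
    - [0,0,0,0,0,0,255]
    - [0,0,0,0,0,0,255]
    - [0,0,0,0,0,0,255]

```text
clock: 24.27
position: [0.4623, -0.0729, 0.1229]
tool_rot: [-3.142, 0.0, 0.779]
force: [-0.2, -0.2, -1.0]
grip_width: 0.0209
```

```bash
python3 tip.py
```

```text
24.2667 [ 0.4623 -0.0729  0.1229] [-3.142  0.     0.779] [-0.2 -0.2 -1. ] local mm [-0.3 55.9 69.6] [ 0.18  0.45 -0.2   2.09  0.15  0.61 -0.91]
```

Run:
```python
from plan import *
print(leg(44.63,(23.9,-250.3,0),11))
```

```text
[np.float64(-14.4), np.float64(17.7), np.float64(-0.0)]
```

carry_out:
  targets:
    - [0,0,-4,0,0,0,255]
    - [0,0,-5,0,0,0,255]
    - [0,0,-6,0,0,0,255]
    - [0,0,-15,0,0,0,255]
    - [0,0,-20,0,0,0,255]

```text
clock: 24.68
position: [0.4618, -0.0727, 0.1732]
tool_rot: [-3.14, 0.001, 0.779]
force: [-0.6, -0.1, -1.5]
grip_width: 0.0208
```

carry_out:
  targets:
    - [0,0,-20,0,0,0,255]
    - [0,0,-20,0,0,0,255]
    - [0,0,-10,0,0,0,255]

```text
clock: 24.93
position: [0.4631, -0.0728, 0.2256]
tool_rot: [3.139, -0.002, 0.779]
force: [0.4, 0.2, -1.2]
grip_width: 0.0209
```

carry_out:
  targets:
    - [-7.2,8.8,0,0,0,0,255]
    - [-14.4,17.7,0,0,0,0,255]
    - [-14.4,17.7,0,0,0,0,255]
    - [-14.4,17.7,0,0,0,0,255]
    - [-14.4,17.7,0,0,0,0,255]

```text
clock: 25.35
position: [0.4722, -0.176, 0.223]
tool_rot: [3.141, -0.0, 0.78]
force: [-0.0, 0.2, -1.9]
grip_width: 0.0211
```

carry_out:
  targets:
    - [-14.4,17.7,0,0,0,0,255]
    - [-14.4,17.7,0,0,0,0,255]
    - [-14.4,17.7,0,0,0,0,255]
    - [-14.4,17.7,0,0,0,0,255]
    - [-14.4,17.7,0,0,0,0,255]

```text
clock: 25.77
position: [0.4831, -0.2896, 0.2229]
tool_rot: [-3.141, 0.0, 0.779]
force: [0.6, -0.2, -0.9]
grip_width: 0.0213
```

carry_out:
  targets:
    - [-14.4,17.7,0,0,0,0,255]
    - [-7.2,8.9,0,0,0,0,255]
    - [0,0,0,0,0,0.6,255]
    - [0,0,0,0,0,1,255]
    - [0,0,0,0,0,1,255]

```text
clock: 26.18
position: [0.4865, -0.3224, 0.2227]
tool_rot: [-3.141, -0.0, 0.502]
force: [-0.4, -0.5, -1.2]
grip_width: 0.021
```

carry_out:
  targets:
    - [0,0,0,0,0,1,255]
    - [0,0,0,0,0,1,255]
    - [0,0,0,0,0,0.8,255]
    - [0,0,0,0,0,0.4,255]
    - [0,0,0,0,0,0,255]

```text
clock: 26.6
position: [0.4867, -0.322, 0.2229]
tool_rot: [-3.141, 0.0, 0.17]
force: [-1.3, -0.3, -1.5]
grip_width: 0.0207
```

carry_out:
  targets:
    - [0,0,0,0,0,0,255]
    - [0,0,0,0,0,0,255]

```text
clock: 26.77
position: [0.4867, -0.3223, 0.2229]
tool_rot: [-3.141, -0.0, 0.174]
force: [-0.3, 0.5, -1.4]
grip_width: 0.0209
```

Run:
```python
from workcell import bot
from h import *
s,f=wrist(bot);print(s["clock"],s["position"].round(4),s["tool_rot"].round(4),s["grip_width"])
cv2.imwrite("pics/w5.png",f["color"][...,::-1]);np.savez("w5.npz",**f)
f4=dict(np.load("w4.npz"));d=np.abs(f["color"].astype(int)-f4["color"]).sum(-1)
def edge(g): # handle/nose mask by depth
    m=(g["z_map"]>.02)&(g["z_map"]<.30);m[:,:250]=0;m[:,400:]=0;m[250:]=0;p=np.argwhere(m)[:,::-1];return len(p),p.min(0),p.max(0),p.mean(0).round(1)
print(edge(f4),edge(f))
```

```text
26.7667 [ 0.4867 -0.3223  0.2229] [-3.1414 -0.      0.1741] 0.02086059625034033
(12059, array([262,  20]), array([388, 249]), array([325.7, 162.3])) (11911, array([269,  20]), array([384, 249]), array([326.1, 161.8]))
```

The wand hasn't moved in the grip since lifting. I lower it onto the pick pose.

carry_out:
  targets:
    - [-0.6,0.9,12,0,0,0,255]
    - [0,0,20,0,0,0,255]
    - [0,0,20,0,0,0,255]
    - [0,0,15,0,0,0,255]
    - [0,0,5,0,0,0,255]

```text
clock: 27.23
position: [0.4853, -0.323, 0.1488]
tool_rot: [-3.14, 0.002, 0.173]
force: [-0.4, -0.4, -1.2]
grip_width: 0.0208
```

carry_out:
  targets:
    - [0,0,10,0,0,0,255]
    - [0,0,12,0,0,0,255]
    - [0,0,12,0,0,0,255]
    - [0,0,8,0,0,0,255]
    - [0,0,0,0,0,0,255]

```text
clock: 27.65
position: [0.4855, -0.3231, 0.1071]
tool_rot: [-3.14, 0.002, 0.172]
force: [-0.3, 0.4, -1.9]
grip_width: 0.021
```

```bash
python3 tip.py
```

```text
27.65 [ 0.4855 -0.3231  0.1071] [-3.14e+00  2.00e-03  1.72e-01] [-0.3  0.4 -1.9] local mm [ -99.7 -241.5   53.8] [ 0.48  0.62  0.01  1.81 -0.01  0.72 -0.91]
```

carry_out:
  targets:
    - [0,0,5,0,0,0,255]
    - [0,0,4,0,0,0,255]
    - [0,0,3,0,0,0,255]
    - [0,0,2,0,0,0,255]
    - [0,0,0,0,0,0,255]

```text
clock: 28.07
position: [0.4861, -0.3235, 0.0946]
tool_rot: [-3.141, 0.0, 0.172]
force: [-0.1, -0.6, -1.3]
grip_width: 0.0212
```

carry_out:
  targets:
    - [0,0,0,0,0,0,255]
    - [0,0,0,0,0,0,255]

```text
clock: 28.23
position: [0.4863, -0.3236, 0.0951]
tool_rot: [3.141, -0.0, 0.172]
force: [0.3, -0.6, -2.0]
grip_width: 0.0214
```

carry_out:
  targets:
    - [0,0,1,0,0,0,255]
    - [0,0,0.7,0,0,0,255]
    - [0,0,0,0,0,0,255]

```text
clock: 28.48
position: [0.4863, -0.3236, 0.0934]
tool_rot: [3.141, -0.0, 0.172]
force: [-0.5, 0.2, 2.1]
grip_width: 0.021
```

carry_out:
  targets:
    - [0,0,0,0,0,0,150]
    - [0,0,0,0,0,0,60]
    - [0,0,0,0,0,0,0]
    - [0,0,0,0,0,0,0]
    - [0,0,0,0,0,0,0]

```text
clock: 28.9
position: [0.4862, -0.3236, 0.0932]
tool_rot: [3.142, -0.0, 0.172]
force: [-0.3, 0.4, -0.4]
grip_width: 0.0798
```

carry_out:
  targets:
    - [0,0,0,0,0,0,0]
    - [0,0,0,0,0,0,0]
    - [0,0,0,0,0,0,0]

```text
clock: 29.15
position: [0.4862, -0.3236, 0.0932]
tool_rot: [3.142, -0.0, 0.172]
force: [0.6, -0.8, -0.0]
grip_width: 0.0853
```

carry_out:
  targets:
    - [0,0,-15,0,0,0,0]
    - [0,0,-30,0,0,0,0]
    - [0,0,-36,0,0,0,0]
    - [0,0,-36,0,0,0,0]
    - [0,0,-36,0,0,0,0]

```text
clock: 29.57
position: [0.4859, -0.3234, 0.2479]
tool_rot: [-3.141, 0.0, 0.172]
force: [0.1, 0.3, -0.2]
grip_width: 0.0855
```

carry_out:
  targets:
    - [0,0,-26,0,0,0,0]
    - [0,0,0,0,0,0,0]
    - [0,0,0,0,0,0,0]

```text
clock: 29.82
position: [0.4866, -0.3239, 0.2737]
tool_rot: [3.14, -0.002, 0.172]
force: [-1.0, -0.5, -0.7]
grip_width: 0.0852
```

```bash
python3 needle.py
python3 - <<'E'
from workcell import bot
from h import *
s,f=wrist(bot);np.savez("w6.npz",**f);g=bot.grab_frame("scene")
a=cv2.resize(f["color"][...,::-1],(400,300));b=cv2.resize(g["color"][:,:,::-1],(400,300));c=cv2.resize(g["color"][140:240,190:290,::-1],(300,300),interpolation=cv2.INTER_CUBIC)
o=np.zeros((600,800,3),np.uint8);o[:300,:400]=a;o[:300,400:]=b;o[300:,:300]=c;cv2.imwrite("pics/end.png",o)
C=cloud(f);H=hsv(f);m=comp((H[...,0]>4)&(H[...,0]<17)&(H[...,1]>190)&(np.abs(C[...,2]-.126)<.012),(0,0,640,480));q=C[m];print(np.median(q,0))
E
```

```text
29.8167 [ 0.4866 -0.3239  0.2737] [ 3.14e+00 -2.00e-03  1.72e-01] [ 0.47  0.41  0.02  1.66 -0.01  1.06 -0.9 ] [-1.  -0.5 -0.7] 0.08517247937329984
176 n 2.770211240549431
[ 0.48046704 -0.32416986  0.12579106]
```

View pics/end.png

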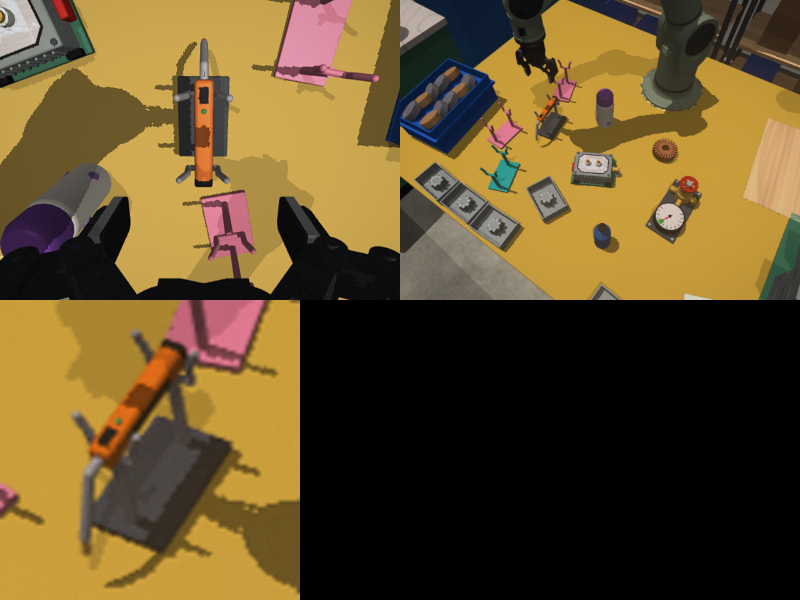

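The wand lies level in both forks with its nose the same way as before. Its top is at 0.126 m, its original height, and the needle reads 2.77. The bystanders are standing and the hand is clear, so I hand in.

```bash
python3 -c "
from workcell import bot
print(bot.job_done())"
```

```text
the job is handed in; nothing more can be done
None
```

I finished the whole task and handed it in at about 30 s of the 72 s allowed. The hand-in reports no verdict, so what follows rests on my own checks.

- **Pressure:** I turned the handwheel about 165° clockwise in one grip and let go. The wrist camera then showed the needle in the middle of the green sector. The top camera read 2.76 then and 2.77 at the end.
- **Seam:** I ran the tip clockwise round the gasket line from the inlet side and back at about 53 mm/s. By calculation from the measured hand pose it stayed about 3.6 mm above the lid. At the points I checked it was at most about 1.5 mm off the line, and I felt no contact force. Camera checks before the descent and at the second corner agreed.
- **Wand:** I laid it back in its rest at the pose I took it from, with about 2 N of contact before opening the jaws. The last pictures show it level in both forks, nose the same way, with its top at 126 mm as before.
- **Surroundings:** The flask, can, choke and tray are standing in the last scene picture, and the gripper is clear of everything.

- **Small disagreements:** The hand's turn implied a needle value of about 2.83 against the camera's 2.77, and both are in the green. While the wand was high over the lid, depth readings alone put the tip up to about 5 mm above my figure. Closer to the lid the two agreed.

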